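Refit the cooker knob and hold it in for lighting

TASK

Lever up the white hinged cover on the front of the tabletop cooker with the blade of the palette knife (do not push it up with the fingers) until it swings fully open, then lay the knife flat back on the worktop without dropping it. Pick up the loose black knob, turn it so that the flat in its bore matches the flat of the D-shaped shaft in the recess, push it fully onto the shaft, and keep pressing the knob all the way in against the valve spring, as one does to light the gas, without forcing it. Finish while still gripping the knob and holding it pressed in, and leave the salt shaker, egg timer and jam jar standing where they are.

Things in the scene. Friction and masses are not known exactly. Their poses are not given: they have to be found in the camera images.
- cooker: Fixed dark one-burner cooker, x -154 to +118, 260 wide. Origin: on the worktop under its middle; x to its back, z up. Top 51 high; steel chin 40 high at x -154 to -134, then front wall. Recess under the cover: x -126 to -66, y -40 to +40, floor 18 high, shaft in its middle (x -98, y 0). Burner and wire pan support behind (x -40 to +110, to 76 high). (mm)
- cover (a joint): White hinged cover over the recess: 110 wide (y), 94 from hinge to lip, 5 thick, 0.15 kg. Value: opening angle, rad, 0 shut, 2.4 fully open (leaning back). Needs about 0.3 N up at the lip. Past about 1.2 rad an assisting spring swings it fully open by itself; below, it falls shut. (mm)
- cover_lip (a point): Middle of the lower front edge of the cover, moves with it. Shut: 51 above the worktop, right above the chin's front (cooker x -154). Between chin top (40) and lip is a slot for the blade, 11 high, 20 deep to the front wall. Axes: the cooker's when shut, turn with the cover. (mm)
- cover_hinge (a point): Fixed point on the cover's hinge line, in the middle of its width, 51 above the worktop, at cooker x -60. The hinge line runs along the cooker's y. (mm)
- shaft_top (a point): Centre of the top of the upright steel D-shaft in the recess, 49 above the worktop when out; goes down with it. Shaft 16 in diameter with one flat, 3.5 from the axis, that faces this point's own +x (level; z up); a white mark on the brass collar is on the same side. Top edge chamfered 1.2. (mm)
- valve (a joint): Turn of shaft and collar about the vertical, rad, relative to the cooker (positive anticlockwise from above). Differs from start to start; very stiff, not meant to be turned.
- shaft (a joint): How far the shaft is pressed in, m: 0 out, 0.007 fully in (stop). Spring: 4 N to start, 9.6 N at the stop.
- knob: Loose black knob standing on the worktop, about 0.05 kg. Origin: centre of its underside; z up. Skirt 44 in diameter, 19 high; grip bar along x, 42 long, 16 wide (y), up to 46 high. D-bore from below, 16 deep, round radius 8.9, flat 4.3 from the axis facing +x, as the white pointer line on top. Fully on: bore end on the shaft's top, underside 16 below it. (mm)
- knife: Loose palette knife lying on the worktop, about 0.07 kg. Origin: underside of the handle, near the balance point; x points to the blade tip. Wooden handle x -50 to +40, 16 wide (y), 20 high; stiff level steel blade x +40 to +120, 20 wide (tip 14), 2.5 thick, its mid-plane 10 above the handle's underside. (mm)
- knife_tip (a point): Tip of the knife's blade, at 120, 0, 10 mm from the knife's origin.
- salt: Glass salt shaker with a grey top, 44 mm in diameter, 90 high, standing on the right; leave alone. Origin: centre of underside.
- timer: White clockwork egg timer, 66 mm in diameter, 62 high, standing on the right; leave alone. Origin: centre of underside.
- jam: Jam jar with a light lid, 62 mm in diameter, 99 high, at the left front; leave alone. Origin: centre of underside.
There are look-alikes about, which are no part of the job. There is more than one size of the knob; the one meant has the size given above.

How it is judged:
On the way, in this order (a step that is already met when the one before it is completed fails the run):
1. the knife, not the fingers, is lifting the cover (value of joint cover above 0.2 rad and contact force between knife and cover above 0.05 N and contact force between the fingers and cover below 0.05 N), for 0.05 s.
2. the cover is fully open (value of joint cover above 2.2 rad), for 0.2 s.
3. the knife lies flat on the worktop, let go (height (world z) of knife below 0.012 m and angle between knife's own z axis and vertical below 0.2 rad and contact force between the fingers and knife below 0.05 N and linear speed of knife below 0.03 m/s), for 0.2 s.
4. the knob is fully on the shaft, flat to flat (z of knob in the frame of shaft_top below -0.0145 m and horizontal distance between knob and shaft_top below 0.003 m and angle between the x axis of knob and the x axis of shaft_top, either way round below 0.3 rad), for 0.1 s.
At the end, for the whole second after the job is handed in: Through the last second the fingers grip the knob, which is at rest, fully on the shaft (underside over 14.5 mm below its top, 3 mm off-axis at most, flats within 0.3 rad, upright) and holds it pressed in over 5 mm; the cover is open over 2.2 rad; the knife lies flat on the worktop, let go (all of step 3 and all of step 4 and angle between knob's own z axis and vertical below 0.12 rad and value of joint shaft above 0.005 m and contact force between the fingers and knob above 1 N and linear speed of knob below 0.02 m/s and value of joint cover above 2.2 rad); the arm keeps its last pose, push and grip.
It fails at once if the fingers push the cover before it stands upright (contact force between the fingers and cover above 0.3 N and value of joint cover below 1.5 rad).
It fails at once if the knife is dropped (let go more than 5 cm above the worktop) (height (world z) of knife above 0.05 m and contact force between the fingers and knife below 0.01 N).
It fails at once if the knob is forced (over 40 N on the cooker) (contact force between knob and cooker above 40 N).
It fails at once if the salt shaker, egg timer or jam jar is displaced by over 3 cm or tipped (distance of any of salt, timer, jam from where it was at the start of the episode above 0.03 m or angle between any of salt, timer, jam's own z axis and vertical above 0.3 rad).
It also fails if it takes over 64 s, if anything falls off the work surface, if the arm or the gripper's body presses on something with over 40 N, if the wrist force passes 120 N, or if a joint passes its speed limit or range.

ROBOT

A 7-joint arm with a two-finger parallel gripper is mounted at the origin on a cart in front of the work surface, level with it; the furniture and walls round the work are solid. World frame = base frame: x ahead of the robot, y to its left, z up, the work surface at z = 0. Lengths are in m, angles in rad, forces in N, time in s.
With the tool pointing down it reaches from about 0.4 to 0.85 m from the base axis. Payload 4.5 kg.
Tool frame: the origin (TCP) lies at the very end of the fingers, on their centre line; the grasp point (between the pads) lies 19 mm behind it; z points along the fingers, y is the line along which they close (so a half turn about z gives the same grasp; the last joint's range is limited). The gripper opens to 85 mm and grips with 20 to 120 N. Pads are 22 mm wide; open, the fingers measure 114 mm over their backs; the gripper's body (76 mm by 85 mm) begins 54 mm behind the grasp point. The pads swing forward as they close: fully open they stand 13 mm farther back than shut.
Start: joints at [-1.241, 0.689, -0.195, 1.565, 0.157, 0.902, -0.215], TCP at [0.182, 0.598, 0.209] pointing down, gripper open.
Joint ranges: [-3.01, 3.01], [-0.46, 2.08], [-1.47, 1.51], [0.13, 2.56], [-1, 4.14], [0.04, 2.09], [-2.66, 2.66]. Speed limits (rad/s): [2.57, 2.57, 3.14, 3.14, 3.14, 3.14, 3.14].

INTERFACE

Orientations are given as [roll, pitch, yaw] about the fixed x, y, z axes, in that order (R = Rz(yaw) Ry(pitch) Rx(roll)).
In Python, from station import observe, grab_frame, camera_model, job_done gives the robot as it stands.
- The arm moves only by the tool carry_out, never from a script. Its argument "steps" is one flat list of numbers, 5 for each row, row after row: the opening, from 0 (shut) to 1 (fully open), then the shift along the tool's x, y, z in units of 0.03 m (1.0 is 0.03 m), then the turn about the tool's z in units of 360 degrees (1.0 is 360 degrees). In form: [hand, x, y, z, spin, hand, x, y, z, spin, ...]. A call has 1 to 20 rows; each row shifts and turns the commanded pose from where the row before left it, along the tool's axes as they then stand; what a row does not reach is not made up. A row lasts 1/12 s, in which the tool goes at most 41.7 mm and 7.16 degrees, less where a joint would pass 70% of its speed; a pose out of reach is approached as far as the arm can. A call with a number of a shift or a turn outside -1 to 1 is refused whole. A call with a gripper value outside its range is refused whole. The fingers move at their own pace and stop on an object; "newtons" is the grip in N (left out, the last holds). Time passes only in rows, so rows that do not move let the fingers close. It gives the time, the measured TCP pose, the force, the opening and the grip force at its end, in the units of the state.
- observe(): the state, without advancing time (a new reading comes with each control period).
- grab_frame(name): name is "scene" or "side" or "wrist"; returns the picture (480x640x3 uint8, red, green, blue); there is no depth.
- camera_model(name): a dict with "K" (3x3 intrinsics, pixels), "rvec" (rotation vector, rad) and "tvec" (3), from world to camera coordinates, as OpenCV has them. Camera axes: x right, y down, z forward; pixel columns grow to the right and rows downward; lengths in m; the calibration is good to about 2 mm. A picture is of the moment at which its call begins: read the wrist's pose just before it. camera_model takes no time and is no camera call; for the wrist camera it gives the pose at the moment of the call.
- job_done(): hands the job in; it is judged then, once.
The state is a dict: "time": time; "joint_pos": joint angles; "qd": joint speeds; "tau": joint torques, N m; "tcp_pos": TCP position; "orientation": TCP orientation; "force": force on the tool from outside, world axes, zero at the start; "ft_torque": the same for the moment, N m; "opening": finger opening in m; "gripper_force": force on a finger pad.
Only numpy, scipy, OpenCV 4.12 (cv2) and the standard library are available. Lean on these libraries where they do the work, as an engineer would, in place of code of your own. Each camera call takes 0.05 s, during which the arm holds its last target. There are 200 camera calls.

## Working session

There is one attempt and no reset: what is moved stays moved. The work goes in short steps, Python scripts to look and compute and a tool call to move; the robot and the scene stay as the last step left them, time stands still between calls to the robot, and variables do not carry over. Pictures are saved under pics/ and viewed, at most 10 in all, crops included, and the job is handed in when it is done.

Besides the shell and the picture viewer there is one more tool, called after ">>>" in YAML: its name, and indented under it one key for each argument. carry_out: Moves the arm, as the interface text tells. Shifts and turns lie within -1 to 1; 1 stands for 0.03 m of shift or 360 degrees of turn. Its arguments: {"type":"object","properties":{"steps":{"type":"array","items":{"type":"number","minimum":-1,"maximum":1}},"newtons":{"type":"number"}},"required":["steps"]}

```bash
mkdir -p pics; ls
python3 - <<'E'
from station import *
import cv2,numpy as np
print(observe())
for n in ["scene","side","wrist"]:
    m=camera_model(n); print(n,m)
    f=grab_frame(n); np.save(f"pics/{n}0.npy",f); cv2.imwrite(f"pics/{n}0.png",f[:,:,::-1])
E
```

```text
pics
{'time': 0.0, 'joint_pos': array([-1.24115911,  0.68998971, -0.19453123,  1.56638763,  0.15731854,
        0.90251846, -0.21512557]), 'qd': array([ 1.96993842e-04,  2.67913171e-03, -1.09370635e-03, -9.06422811e-05,
        5.55525250e-04, -6.08924928e-05,  1.50851997e-04]), 'tau': array([ 6.03560056e-04, -5.39604986e+01, -1.26635425e+00, -1.58542997e+01,
        9.01378779e-03,  9.69167770e-03, -6.04672834e-06]), 'tcp_pos': array([0.18205253, 0.59714334, 0.20766936]), 'orientation': array([-3.13969070e+00,  1.46210446e-04,  2.84584460e+00]), 'force': array([ 0.13882481,  0.48097287, -0.07244124]), 'ft_torque': array([-0.00118632,  0.01302868, -0.01448138]), 'gripper_force': 0.0, 'opening': 0.08549270534353637}
scene {'K': array([[488.48213807,   0.        , 311.59400109],
       [  0.        , 488.48213807, 248.10796199],
       [  0.        ,   0.        ,   1.        ]]), 'rvec': array([ 2.22808125, -0.91289841,  0.34999586]), 'tvec': array([-0.44010703,  0.35880861,  1.02826087])}
side {'K': array([[463.94900175,   0.        , 327.14726022],
       [  0.        , 463.94900175, 240.50892497],
       [  0.        ,   0.        ,   1.        ]]), 'rvec': array([ 2.01643954,  0.07425171, -0.07479354]), 'tvec': array([-0.57903789,  0.02536399,  1.14566902])}
wrist {'K': array([[392.4606516 ,   0.        , 316.50904468],
       [  0.        , 392.4606516 , 244.80861251],
       [  0.        ,   0.        ,   1.        ]]), 'rvec': array([-2.33775609, -1.73197239, -0.23888468]), 'tvec': array([-0.62375583, -0.03636371,  0.37764028])}
```

View pics/scene0.png

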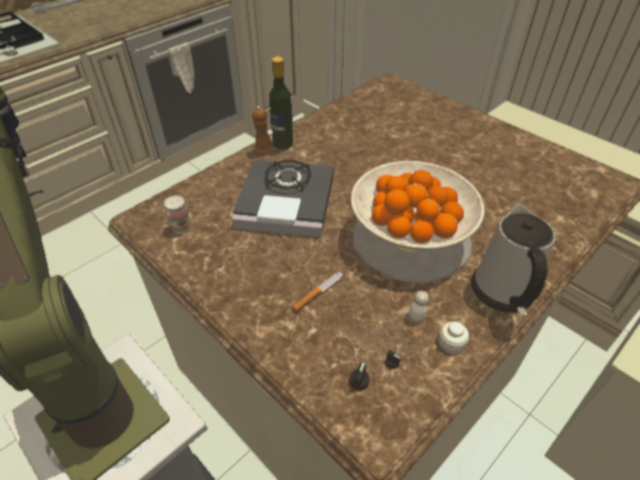

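View pics/side0.png

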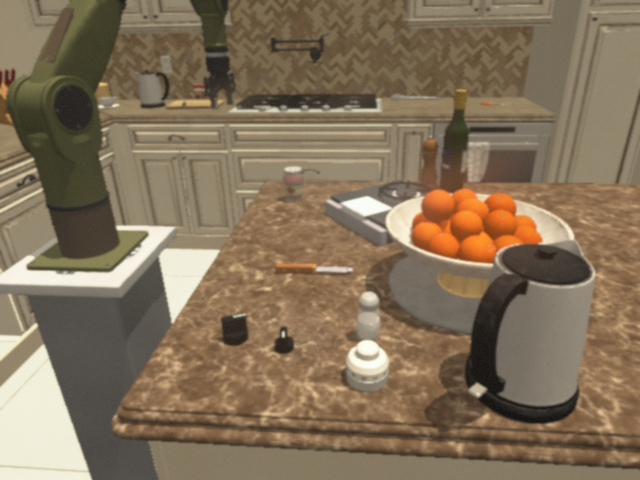

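The scene picture shows two black knobs, at scene (360,376) and (393,358), seen in the side view at (235,328) and (284,342). The first looks larger, so I'll check both by size. The knife is at scene (318,291), the cover at (279,208) and the jar at (177,212).

```bash
cat > h.py <<'E'
import numpy as np, cv2
from station import *
def P(m):
    R=cv2.Rodrigues(np.array(m["rvec"]))[0]; return m["K"],R,np.array(m["tvec"]).ravel()
def ray(m,uv,z):
    K,R,t=P(m); uv=np.atleast_2d(uv).astype(float)
    d=np.c_[uv,np.ones(len(uv))]@np.linalg.inv(K).T@R; c=-R.T@t
    return c+d*((z-c[2])/d[:,2])[:,None]
def proj(m,X):
    return cv2.projectPoints(np.atleast_2d(X).astype(float),np.array(m["rvec"]),np.array(m["tvec"]),m["K"],None)[0].reshape(-1,2)
def tri(m1,p1,m2,p2):
    A=[np.c_[R,t] for R,t in [P(m)[1:] for m in (m1,m2)]]
    X=cv2.triangulatePoints(m1["K"]@A[0],m2["K"]@A[1],np.array(p1,float).reshape(2,1),np.array(p2,float).reshape(2,1)); return (X[:3]/X[3]).ravel()
def blob(f,mask,roi):
    x0,y0,x1,y1=roi; M=np.zeros(mask.shape,np.uint8); M[y0:y1,x0:x1]=mask[y0:y1,x0:x1]
    n,l,s,c=cv2.connectedComponentsWithStats(M); i=1+s[1:,4].argmax(); return (l==i).astype(np.uint8),s[i],c[i]
E
python3 - <<'E'
from h import *
S=np.load("pics/scene0.npy");D=np.load("pics/side0.npy")
ms,md=camera_model("scene"),camera_model("side")
def hsv(f): return cv2.cvtColor(f,cv2.COLOR_RGB2HSV)
for n,f,m,rk,rc,kn in (("scene",S,ms,(280,260,350,320),(230,180,330,235),[(340,355,375,395),(382,345,405,370)]),("side",D,md,(265,255,360,282),(335,190,395,222),[(215,308,255,350),(270,322,300,358)])):
    h=hsv(f)
    o=((h[...,0]<18)&(h[...,1]>150)&(h[...,2]>110)).astype(np.uint8)
    b,s,c=blob(f,o,rk); print(n,"handle",s,c,ray(m,c,.012).round(4)); r=cv2.minAreaRect(np.argwhere(b)[:,::-1].astype(np.float32)); bp=cv2.boxPoints(r); print(ray(m,bp,.012).round(4).tolist())
    w=((h[...,1]<70)&(h[...,2]>150)).astype(np.uint8)
    b,s,c=blob(f,w,rk); print("blade",s,c,ray(m,c,.011).round(4)); bp=cv2.boxPoints(cv2.minAreaRect(np.argwhere(b)[:,::-1].astype(np.float32))); print(ray(m,bp,.011).round(4).tolist())
    w=((h[...,1]<60)&(h[...,2]>200)).astype(np.uint8)
    b,s,c=blob(f,w,rc); print("cover",s,c,ray(m,c,.056).round(4)); k=cv2.findContours(b,0,2)[0][0]
    q=cv2.approxPolyDP(cv2.convexHull(k),4,True).reshape(-1,2); print(q.tolist(),ray(m,q,.056).round(4).tolist())
    for r in kn:
        b,s,c=blob(f,(h[...,2]<60).astype(np.uint8),r); bot=[s[0]+s[2]/2,s[1]+s[3]-1]
        print("knob",s,c,ray(m,c,.015).round(4),"width",np.linalg.norm(np.diff(ray(m,[[s[0],c[1]],[s[0]+s[2],c[1]]],.012),axis=0)).round(4))
def crop(f,x,y,w): return cv2.resize(f[y:y+w*3//4,x:x+w],(400,300),interpolation=cv2.INTER_CUBIC)
im=np.vstack([np.hstack([crop(S,335,335,80),crop(D,205,300,110)]),np.hstack([crop(S,225,155,120),crop(D,310,170,120)])])
cv2.imwrite("pics/c1.png",im[:,:,::-1])
E
```

```text
scene handle [293 287  28  23 194] [306.76804124 298.4742268 ] [[ 0.5194 -0.0806  0.012 ]]
[[0.4775, -0.0722, 0.012], [0.5654, -0.0706, 0.012], [0.5611, -0.0894, 0.012], [0.4741, -0.0904, 0.012]]
blade [320 271  23  21 180] [330.57777778 280.61666667] [[ 0.6041 -0.0816  0.011 ]]
[[0.5684, -0.0713, 0.011], [0.6461, -0.0699, 0.011], [0.6403, -0.0917, 0.011], [0.5635, -0.0924, 0.011]]
cover [258 196  42  24 778] [278.72493573 207.34447301] [[0.6672 0.1877 0.056 ]]
[[258, 212], [265, 196], [299, 199], [293, 219]] [[0.6124, 0.2145, 0.056], [0.672, 0.2538, 0.056], [0.7333, 0.1732, 0.056], [0.6628, 0.1228, 0.056]]
knob [350 371  17  19 163] [357.47852761 381.6809816 ] [[ 0.438  -0.3246  0.015 ]] width 0.0371
knob [386 354  13  14 116] [391.72413793 361.09482759] [[ 0.5304 -0.3446  0.015 ]] width 0.0292
side handle [276 264  40   9 223] [295.65470852 266.60538117] [[ 0.5182 -0.077   0.012 ]]
[[0.4723, -0.0672, 0.012], [0.5597, -0.0628, 0.012], [0.5637, -0.0989, 0.012], [0.4791, -0.1032, 0.012]]
blade [316 266  37   7 213] [333.66197183 268.7370892 ] [[ 0.6028 -0.0806  0.011 ]]
[[0.5628, -0.0702, 0.011], [0.6424, -0.0662, 0.011], [0.6434, -0.0931, 0.011], [0.5657, -0.097, 0.011]]
cover [342 196  53  26 660] [369.59242424 207.11515152] [[0.6794 0.1757 0.056 ]]
[[342, 203], [370, 197], [394, 207], [394, 221], [363, 215]] [[0.6051, 0.2033, 0.056], [0.6802, 0.2523, 0.056], [0.7432, 0.1787, 0.056], [0.7392, 0.0853, 0.056], [0.663, 0.1208, 0.056]]
knob [223 318  24  27 556] [234.20143885 330.75899281] [[ 0.4455 -0.3195  0.015 ]] width 0.0427
knob [275 337  17  16 210] [283.46666667 344.98571429] [[ 0.5388 -0.3532  0.015 ]] width 0.0287
```

View pics/c1.png

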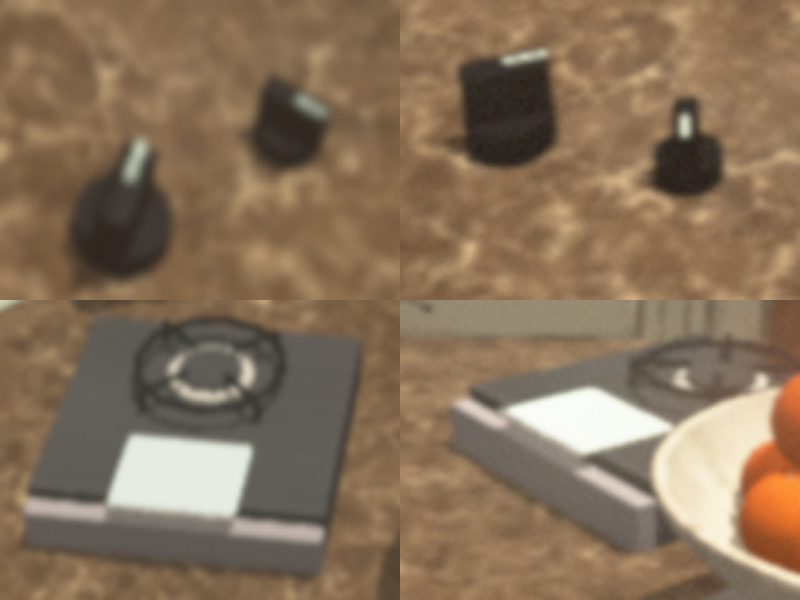

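The crop shows two candidates. Knob A at scene (360,376) / side (235,328) is about 43 mm wide with a tall bar. Knob B at scene (393,358) / side (284,342) is about 29 mm wide. Knob A fits the 44 mm skirt, so it is the one meant. The white cover at scene (279,207) is yawed about 30° and the knife lies at about (0.52,-0.08). Next I'll check the obstacles, then start moving.

```bash
cat >> h.py <<'E'
def plan(pos,yaw):
    "total spin, then shift in tool axes at the new yaw, in move units"
    s=observe(); y0=s["orientation"][2]; d=(y0-yaw+np.pi)%(2*np.pi)-np.pi
    D=np.array(pos)-s["tcp_pos"]; x=np.array([np.cos(yaw),np.sin(yaw),0]);y=np.array([np.sin(yaw),-np.cos(yaw),0])
    print("spin",round(d/2/np.pi,4),"shift",np.round([D@x/.03,D@y/.03,-D[2]/.03],3))
E
python3 - <<'E'
from h import *
ms,md=camera_model("scene"),camera_model("side")
print("bowl rim c",tri(ms,(417,203),md,(478,226)).round(3),"rim left scene",ray(ms,[(351,205),(360,225)],.17).round(3))
print("jam",ray(ms,(178,232),0),ray(md,(293,199),0),"salt",ray(ms,(417,320),0),"timer",ray(ms,(453,350),0))
# chin front top edge, left & right ends (crop->px, scene)
for q in [(225+25*.3,155+(515-300)*.3),(225+322*.3,155+(543-300)*.3)]: print("chin",ray(ms,q,.04))
q=[(225+x*.3,170-15+(y-300)*.3) for x,y in [(25,497),(323,523)]];print(ray(ms,q,.051))
K,R,t=P(camera_model("wrist"));print("cam",-R.T@t,R[2])
E
```

```text
bowl rim c [ 0.886 -0.125  0.135] rim left scene [[ 0.721 -0.036  0.17 ]
 [ 0.683 -0.101  0.17 ]]
jam [[0.42913713 0.36392499 0.        ]] [[0.44165566 0.37856667 0.        ]] salt [[ 0.67060834 -0.31103747  0.        ]] timer [[ 0.6618979  -0.42117779  0.        ]]
chin [[0.55092947 0.25623331 0.04      ]]
chin [[0.70574504 0.05267806 0.04      ]]
[[0.55855131 0.26372193 0.051     ]
 [0.71529712 0.06105794 0.051     ]]
cam [0.1169693  0.61703247 0.37250029] [ 0.26034702 -0.08045257 -0.96215737]
```

>>> carry_out:
  steps: [1, 0, 0, 0, -0.0157, 1, 0, 0, 0, -0.0157, 1, 0, 0, 0, -0.0157, 1, -0.4, -0.98, 0, 0, 1, -0.4, -0.98, 0, 0, 1, -0.4, -0.98, 0, 0, 1, -0.4, -0.98, 0, 0, 1, -0.4, -0.98, 0, 0, 1, -0.4, -0.98, 0, 0, 1, -0.4, -0.98, 0, 0, 1, -0.4, -0.98, 0, 0, 1, -0.4, -0.98, 0, 0, 1, -0.4, -0.98, 0, 0, 1, -0.4, -0.98, 0, 0]

```text
time: 1.32
tcp_pos: [0.3145, 0.273, 0.2085]
orientation: [-3.142, 0.0, -3.141]
force: [1.3, 0.9, -0.8]
opening: 0.0855
gripper_force: 0.0
```

>>> carry_out:
  steps: [1, -0.54, -0.98, 0, 0, 1, -0.54, -0.98, 0, 0, 1, -0.54, -0.98, 0, 0, 1, -0.54, -0.98, 0, 0, 1, -0.54, -0.98, 0, 0, 1, -0.54, -0.98, 0, 0, 1, -0.54, -0.98, 0, 0, 1, -0.54, -0.98, 0, 0, 1, -0.54, -0.98, 0, 0, 1, -0.54, -0.98, 0, 0, 1, -0.54, -0.98, 0, 0, 1, -0.54, -0.98, 0, 0, 1, 0, 0, 0.5, 0, 1, 0, 0, 0, 0, 1, 0, 0, 0, 0]

```text
time: 2.57
tcp_pos: [0.5075, -0.0777, 0.1928]
orientation: [3.141, -0.003, -3.141]
force: [-0.4, 0.4, -0.2]
opening: 0.0855
gripper_force: 0.0
```

Run:
```python
from h import *
m=camera_model("wrist"); f=grab_frame("wrist"); cv2.imwrite("pics/w1.png",f[:,:,::-1]); np.save("pics/w1.npy",f)
s=observe();print(s["tcp_pos"],s["joint_pos"].round(2))
h=cv2.cvtColor(f,cv2.COLOR_RGB2HSV)
o=((h[...,0]<18)&(h[...,1]>150)&(h[...,2]>110)).astype(np.uint8)
b,st,c=blob(f,o,(0,0,640,480)); q=cv2.boxPoints(cv2.minAreaRect(np.argwhere(b)[:,::-1].astype(np.float32)))
print(st,c,ray(m,c,.018).round(4),ray(m,q,.018).round(4).tolist())
o=((h[...,1]<60)&(h[...,2]>130)).astype(np.uint8)
b,st,c=blob(f,o,(0,0,640,480)); q=cv2.boxPoints(cv2.minAreaRect(np.argwhere(b)[:,::-1].astype(np.float32)))
print(st,c,ray(m,c,.011).round(4),ray(m,q,.011).round(4).tolist())
```

```text
[ 0.50793785 -0.07697268  0.19341527] [ 0.29  0.58 -0.36  1.91  0.3   0.71  1.32]
[ 303  176   21   97 1777] [312.81541925 224.38885763] [[ 0.5162 -0.0814  0.018 ]] [[0.4738, -0.0897, 0.018], [0.4738, -0.0726, 0.018], [0.5609, -0.0722, 0.018], [0.5609, -0.0905, 0.018]]
[ 546  315   94   78 3453] [604.03098755 360.93802491] [[0.6577 0.2098 0.011 ]] [[0.6074, 0.1437, 0.011], [0.6074, 0.2337, 0.011], [0.6938, 0.2529, 0.011], [0.6938, 0.1574, 0.011]]
```

View pics/w1.png

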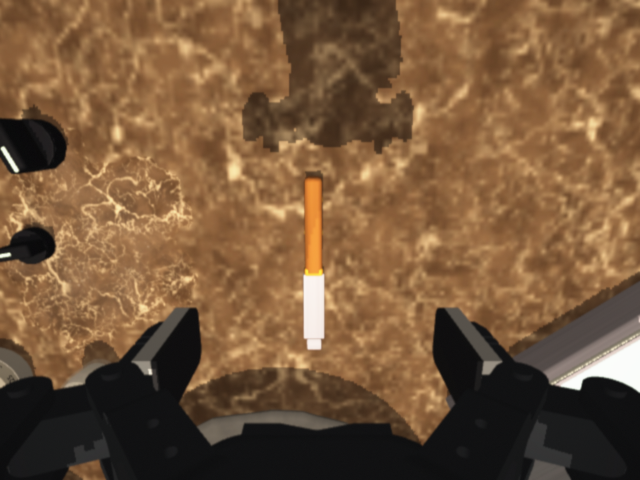

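The wrist view shows the knife straight ahead: handle at (313,224), blade to (314,345), yaw about 0. The big knob is at (30,145), the small knob at (30,245), and the cooker's front corner is at lower right. Grasping now.

>>> carry_out:
  steps: [1, -0.07, -0.145, 0, 0, 0.6, 0, 0, 0.89, 0, 0.6, 0, 0, 0.89, 0, 0.6, 0, 0, 0.89, 0, 0.6, 0, 0, 0.89, 0, 0.6, 0, 0, 0.89, 0, 0.6, 0, 0, 0.89, 0, 0.6, 0, 0, 0.89, 0, 0.6, 0, 0, 0, 0, 0, 0, 0, 0, 0, 0, 0, 0, 0, 0, 0, 0, 0, 0, 0, 0, 0, 0, 0, 0, 0, 0, 0, 0, 0, 0, 0, 0, 0, 0, 0]
  newtons: 50

```text
validation failed for argument at $.st...
```

>>> carry_out:
  steps: [1, -0.07, -0.145, 0, 0, 0.6, 0, 0, 0.89, 0, 0.6, 0, 0, 0.89, 0, 0.6, 0, 0, 0.89, 0, 0.6, 0, 0, 0.89, 0, 0.6, 0, 0, 0.89, 0, 0.6, 0, 0, 0.89, 0, 0.6, 0, 0, 0.89, 0, 0.6, 0, 0, 0, 0, 0, 0, 0, 0, 0, 0, 0, 0, 0, 0, 0, 0, 0, 0, 0, 0, 0, 0, 0, 0, 0, 0, 0, 0, 0]
  newtons: 50

```text
time: 3.78
tcp_pos: [0.5117, -0.0828, 0.0079]
orientation: [-3.142, 0.002, 3.141]
force: [-0.2, 0.3, -0.1]
opening: -0.0
gripper_force: 0.0
```

Run:
```python
from h import *
print(observe())
f=grab_frame("wrist"); g=grab_frame("side")
cv2.imwrite("pics/w2.png",np.hstack([cv2.resize(f,(400,300)),cv2.resize(g[220:310,240:360],(400,300))])[:,:,::-1])
```

```text
{'time': 3.7833, 'joint_pos': array([ 0.16217369,  0.89256383, -0.15033163,  2.02003108,  0.47161284,
        0.25938143,  1.18040964]), 'qd': array([-0.00174011,  0.00873282,  0.00290504,  0.00279042,  0.00015694,
       -0.00349105, -0.00083005]), 'tau': array([-6.94680680e-02, -5.13169813e+01, -6.43821526e-01, -4.75670725e+00,
        1.37571686e-03, -5.02764320e-03,  2.16493907e-03]), 'tcp_pos': array([ 0.51169691, -0.0827713 ,  0.00789563]), 'orientation': array([-3.14152547e+00,  2.39980833e-03,  3.14148486e+00]), 'force': array([-0.21408107,  0.26960666, -0.14968769]), 'ft_torque': array([-0.0141442 , -0.01939437,  0.02374639]), 'gripper_force': 0.0, 'opening': -3.1850045645673173e-06}
```

View pics/w2.png

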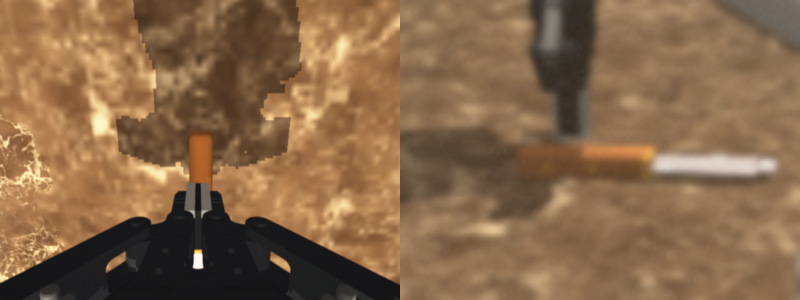

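The crops show the shut fingers ending on top of the handle, at about side px (292,261), so they closed above it. I'll check the real tip height against the reading.

Run:
```python
from h import *
md=camera_model("side")
for z in (0.0,.008,.02,.025,.03): print(z,proj(md,[.5117,-.0828,z]).round(1))
f=np.load("pics/side0.npy"); g=grab_frame("side")
for i,q in (("before",f),("now",g)):
    h=cv2.cvtColor(q,cv2.COLOR_RGB2HSV); o=((h[...,0]<18)&(h[...,1]>150)&(h[...,2]>110)).astype(np.uint8)
    print(i,blob(q,o,(265,240,360,290))[1:])
print(g[245:275:2,292].tolist())
```

```text
0.0 [[292.6 272.6]]
0.008 [[292.4 269.4]]
0.02 [[292.1 264.6]]
0.025 [[292.  262.6]]
0.03 [[291.9 260.6]]
before (array([276, 264,  40,   9, 223], dtype=int32), array([295.65470852, 266.60538117]))
now (array([277, 264,  39,   9, 166], dtype=int32), array([299.86746988, 266.45180723]))
[[56, 48, 41], [60, 51, 45], [63, 55, 49], [62, 55, 48], [61, 55, 47], [62, 55, 46], [60, 52, 44], [61, 55, 47], [106, 94, 82], [135, 103, 75], [130, 88, 53], [117, 79, 49], [109, 73, 46], [105, 69, 43], [119, 91, 63]]
```

The tip pixels give z of about 0.027, roughly 19 mm above the reading. I'll open, go down further while watching the force, and close.

>>> carry_out:
  steps: [0.5, 0, 0, 0, 0, 0.5, 0, 0, 0, 0, 0.5, 0, 0, 0, 0, 0.5, 0, 0, 0, 0, 0.5, 0, 0, 0.2, 0, 0.5, 0, 0, 0.2, 0, 0.5, 0, 0, 0.2, 0, 0.5, 0, 0, 0, 0]
  newtons: 50

```text
time: 4.6
tcp_pos: [0.5099, -0.0824, -0.0129]
orientation: [3.141, -0.002, -3.141]
force: [-0.7, -0.2, 0.2]
opening: 0.0424
gripper_force: 0.0
```

>>> carry_out:
  steps: [0, 0, 0, 0, 0, 0, 0, 0, 0, 0, 0, 0, 0, 0, 0, 0, 0, 0, 0, 0, 0, 0, 0, 0, 0, 0, 0, 0, 0, 0]

```text
time: 5.1
tcp_pos: [0.5109, -0.0827, -0.0113]
orientation: [3.142, 0.0, -3.141]
force: [0.1, -0.6, 0.1]
opening: 0.0142
gripper_force: 50.5
```

Gripped, with a 14 mm opening at 50 N. Lifting and turning to a pose in front of the cooker for a close look.

>>> carry_out:
  steps: [0, 0, 0, -0.4, 0, 0, 0, 0, -0.9, -0.0172, 0, 0, 0, -0.9, -0.0172, 0, 0, 0, -0.9, -0.0172, 0, 0, 0, -0.9, -0.0172, 0, 0, 0, -0.9, -0.0172, 0, 0, 0, -0.5, -0.0172, 0, -0.53, 0.79, 0, 0, 0, -0.53, 0.79, 0, 0, 0, -0.53, 0.79, 0, 0, 0, -0.53, 0.79, 0, 0, 0, -0.53, 0.79, 0, 0, 0, 0, 0, 0, 0, 0, 0, 0, 0, 0]

```text
time: 6.27
tcp_pos: [0.5023, 0.0619, 0.1508]
orientation: [3.141, 0.001, -2.489]
force: [0.2, -1.0, -0.2]
opening: 0.0139
gripper_force: 50.5
```

Run:
```python
from h import *
m=camera_model("wrist"); f=grab_frame("wrist"); cv2.imwrite("pics/w3.png",f[:,:,::-1]); np.save("pics/w3.npy",f)
s=observe();print(s["tcp_pos"],s["orientation"],s["joint_pos"].round(2))
np.save("pics/w3m.npy",m,allow_pickle=True)
h=cv2.cvtColor(f,cv2.COLOR_RGB2HSV)
b,st,c=blob(f,((h[...,1]<50)&(h[...,2]>215)).astype(np.uint8),(0,0,640,480)); print(st,c)
u=np.array([np.cos(.65),np.sin(.65),0]);L=np.array([.631,.158,0])
v=np.array([-u[1],u[0],0])
print("expected lip corners px",proj(m,[L+.055*v+[0,0,.056],L-.055*v+[0,0,.056],L+.13*v+[0,0,.04],L-.13*v+[0,0,.04]]).round())
```

```text
[0.50223965 0.05978093 0.15052752] [-3.14124152e+00 -8.37545649e-04 -2.49184622e+00] [ 0.1   0.66 -0.51  1.97  0.52  0.64  1.48]
[  494     0   146   129 10219] [589.76729621  45.25344946]
expected lip corners px [[385. 433.]
 [246. 433.]
 [471. 419.]
 [160. 419.]]
```

View pics/w3.png

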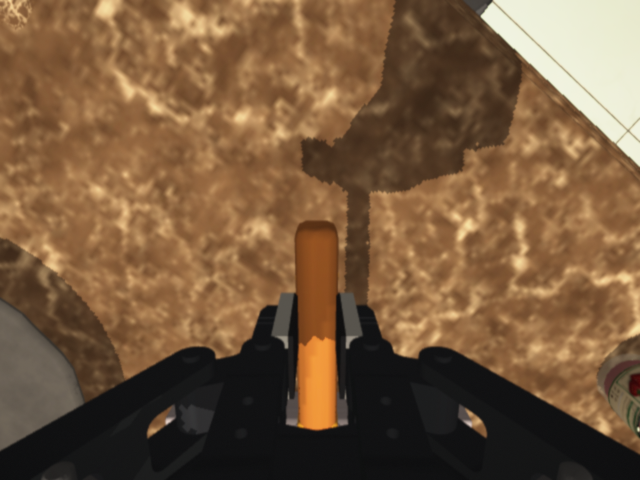

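This view shows only the knife handle (315,325) with nothing of the cooker, as the hand hides it. The first wrist picture (w1) shows the lip line at lower right, so I'll measure there.

Run:
```python
from h import *
f=np.load("pics/w1.npy"); g=cv2.cvtColor(f,cv2.COLOR_RGB2GRAY)
for c in (590,630): print(c,[(r,int(g[r,c])) for r in range(270,400,3)])
cv2.imwrite("pics/c2.png",cv2.resize(f[265:415,480:640],None,fx=5,fy=4*1,interpolation=cv2.INTER_CUBIC)[:600,:800,::-1])
```

```text
590 [(270, 158), (273, 125), (276, 107), (279, 109), (282, 116), (285, 120), (288, 106), (291, 115), (294, 123), (297, 99), (300, 64), (303, 60), (306, 57), (309, 56), (312, 73), (315, 73), (318, 74), (321, 75), (324, 75), (327, 75), (330, 74), (333, 76), (336, 75), (339, 75), (342, 81), (345, 113), (348, 128), (351, 131), (354, 130), (357, 124), (360, 154), (363, 164), (366, 219), (369, 249), (372, 252), (375, 247), (378, 22), (381, 17), (384, 17), (387, 18), (390, 17), (393, 17), (396, 17), (399, 15)]
630 [(270, 129), (273, 140), (276, 105), (279, 67), (282, 62), (285, 61), (288, 73), (291, 74), (294, 76), (297, 75), (300, 76), (303, 76), (306, 76), (309, 76), (312, 74), (315, 75), (318, 78), (321, 106), (324, 126), (327, 129), (330, 129), (333, 128), (336, 132), (339, 185), (342, 207), (345, 240), (348, 251), (351, 251), (354, 251), (357, 251), (360, 251), (363, 251), (366, 251), (369, 251), (372, 251), (375, 251), (378, 251), (381, 251), (384, 250), (387, 66), (390, 17), (393, 17), (396, 17), (399, 16)]
```

View pics/c2.png

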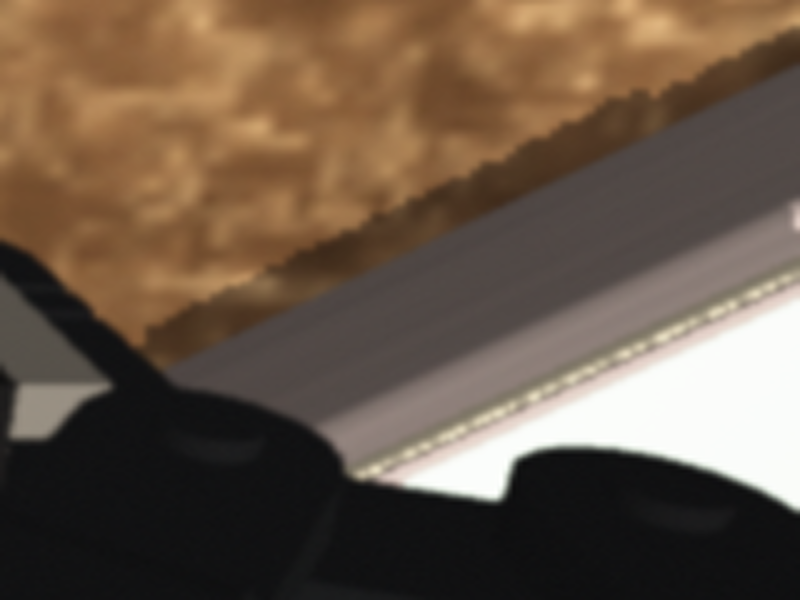

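Run:
```python
from h import *
m=camera_model("wrist") # need w1 pose: rebuild from tcp-relative transform
K,R,t=P(m); s=observe(); 
from scipy.spatial.transform import Rotation as Ro
def T(p,o): M=np.eye(4);M[:3,:3]=Ro.from_euler("xyz",o).as_matrix();M[:3,3]=p;return M
C=np.eye(4);C[:3,:3]=R;C[:3,3]=t
X=C@T(s["tcp_pos"],s["orientation"])            # cam<-tcp
W=X@np.linalg.inv(T([0.50794,-0.07697,0.19342],[np.pi,0,-3.1413]))
m1=dict(K=K,rvec=cv2.Rodrigues(W[:3,:3])[0],tvec=W[:3,3])
print("check handle",ray(m1,[312.8,224.4],.018), "cam in tcp",np.linalg.inv(X)[:3,3])
u0=None
for n,z,a,b in (("base",0,311,286.5),("chin",.04,343.5,320.5),("lip",.051,359.5,338),("top",.056,365.5,343)):
    p=ray(m1,[[590,a],[630,b]],z); d=p[1]-p[0]; y=np.arctan2(d[0],-d[1]) if d[1]<0 else np.arctan2(-d[0],d[1])
    print(n,p.round(4).tolist(),"yaw",y.round(3),"dist along u(.65)",(p[:,:2]@[np.cos(.65),np.sin(.65)]).round(4))
    
q=[.628,.1545];print("scene chin mid along u",np.dot(q,[np.cos(.65),np.sin(.65)]),"tcp",s["tcp_pos"][:2]@[np.cos(.65),np.sin(.65)])
print("scene knife tip",ray(m1,[314,348],.01))
```

```text
check handle [[ 0.51673666 -0.08125015  0.018     ]] cam in tcp [ 0.06876545 -0.0011216  -0.16463196]
base [[0.6091, 0.1945, 0.0], [0.583, 0.2287, 0.0]] yaw 0.654 dist along u(.65) [0.6027 0.6025]
chin [[0.6223, 0.1702, 0.04], [0.5994, 0.2015, 0.04]] yaw 0.633 dist along u(.65) [0.5984 0.5991]
lip [[0.6319, 0.1646, 0.051], [0.6106, 0.1955, 0.051]] yaw 0.603 dist along u(.65) [0.6027 0.6044]
top [[0.6347, 0.1618, 0.056], [0.6126, 0.1921, 0.056]] yaw 0.63 dist along u(.65) [0.6032 0.604 ]
scene chin mid along u 0.5934419251750251 tcp 0.43600346100754395
scene knife tip [[ 0.64465957 -0.08041646  0.01      ]]
```

The crop shows the wall base, chin edge and lip lines in parallel. All of them give a front plane at u=0.602 along the cooker's axis with yaw about 0.645, and the tip is at 0.570. I'll go down to slot height and check the blade tip.

>>> carry_out:
  steps: [0, 0, 0, 0.85, 0, 0, 0, 0, 0.85, 0, 0, 0, 0, 0.85, 0, 0, 0, 0, 0.85, 0, 0, 0, 0, 0.81, 0, 0, 0, 0, 0, 0, 0, 0, 0, 0, 0]

```text
time: 6.9
tcp_pos: [0.5018, 0.0582, 0.0236]
orientation: [-3.142, -0.003, -2.495]
force: [-0.0, 0.7, 0.6]
opening: 0.0143
gripper_force: 50.4
```

Run:
```python
from h import *
s=observe();p=s["tcp_pos"];print(p,s["orientation"])
u=np.array([np.cos(.65),np.sin(.65),0])
tip=p+.134*u+[0,0,.0213]; root=p+.052*u+[0,0,.0213]
im=[]
for n in ("scene","side"):
    m=camera_model(n); f=grab_frame(n); q=proj(m,[root,tip,tip+[0,0,.005],tip+.032*u]);print(n,q.round(1).tolist())
    x,y=(q[1]-[40,30]).astype(int); c=cv2.resize(f[y:y+60,x:x+80],(400,300),interpolation=cv2.INTER_CUBIC); print(x,y); im.append(c)
cv2.imwrite("pics/c3.png",np.hstack(im)[:,:,::-1])
```

```text
[0.50175823 0.05816868 0.02364648] [-3.14159193 -0.00318411 -2.49455831]
scene [[268.6, 249.8], [274.7, 228.5], [274.6, 227.2], [277.0, 220.7]]
234 198
side [[314.7, 223.2], [341.9, 215.9], [341.9, 214.1], [352.0, 213.2]]
301 185
```

View pics/c3.png

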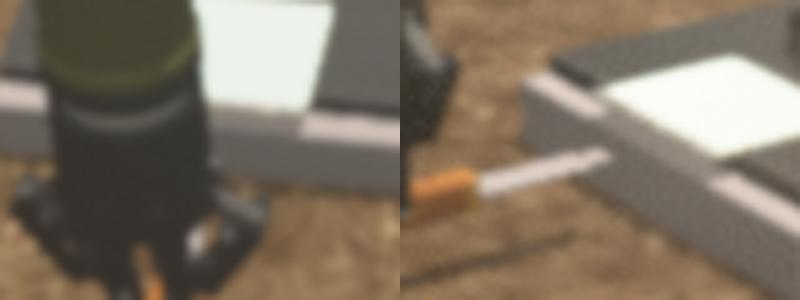

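Tip seen at side (343,216), predicted (342,216), so the height is right. Inserting.

>>> carry_out:
  steps: [0, -0.4, 0, 0, 0, 0, -0.4, 0, 0, 0, 0, -0.4, 0, 0, 0, 0, -0.2, 0, 0, 0, 0, -0.12, 0, 0, 0, 0, 0, 0, 0, 0]

```text
time: 7.5
tcp_pos: [0.5399, 0.0876, 0.0252]
orientation: [-3.141, 0.002, -2.493]
force: [0.3, -0.6, -1.0]
opening: 0.0146
gripper_force: 50.4
```

>>> carry_out:
  steps: [0, -0.03, 0, -0.32, 0, 0, -0.03, 0, -0.32, 0, 0, -0.08, 0, -0.25, 0, 0, -0.08, 0, -0.25, 0, 0, -0.13, 0, -0.23, 0, 0, -0.13, 0, -0.23, 0, 0, -0.17, 0, -0.2, 0, 0, -0.17, 0, -0.2, 0, 0, -0.41, 0, -0.33, 0, 0, -0.47, 0, -0.24, 0, 0, -0.51, 0, -0.14, 0, 0, -0.3, 0, -0.04, 0, 0, 0, 0, 0, 0, 0, 0, 0, 0, 0, 0, 0, 0, 0, 0, 0, 0, 0, 0, 0]

```text
time: 8.83
tcp_pos: [0.5981, 0.1321, 0.1065]
orientation: [3.142, -0.002, -2.493]
force: [0.0, 0.5, 0.8]
opening: 0.0142
gripper_force: 50.5
```

Run:
```python
from h import *
m=camera_model("side"); f=grab_frame("side"); h=cv2.cvtColor(f,cv2.COLOR_RGB2HSV)
b,s,c=blob(f,((h[...,1]<60)&(h[...,2]>190)).astype(np.uint8),(335,130,400,222)); print(s,c)
u=np.array([np.cos(.647),np.sin(.647),0]);v=np.array([-u[1],u[0],0]);H=.696*u-.256*v+[0,0,.051]
for a in (0,1.2,1.5,2.2,2.4): print(a,proj(m,[H+.094*(-u*np.cos(a)+[0,0,np.sin(a)])+w*v for w in(-.055,.055)]).round().tolist())
print(proj(m,[H-.055*v,H+.055*v]).round().tolist())
cv2.imwrite("pics/s4.png",cv2.resize(f[120:240,290:450],(800,600))[:,:,::-1])
```

```text
[ 357  169   43   53 1090] [386.52844037 192.33302752]
0 [[365.0, 218.0], [341.0, 205.0]]
1.2 [[385.0, 180.0], [359.0, 170.0]]
1.5 [[393.0, 176.0], [367.0, 166.0]]
2.2 [[412.0, 178.0], [385.0, 168.0]]
2.4 [[415.0, 182.0], [389.0, 172.0]]
[[394.0, 210.0], [369.0, 198.0]]
```

Run:
```python
from h import *
f=cv2.imread("pics/s4.png"); print(f.shape)
```

```text
(600, 800, 3)
```

View pics/s4.png

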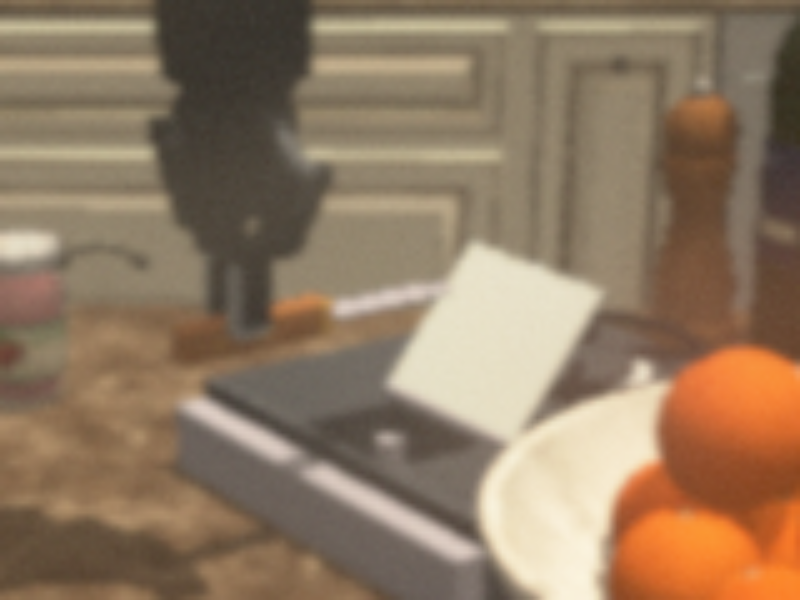

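The picture shows the cover swung open: top corners at side (385,169) and (411,178), matching 2.2–2.4 rad. The shaft is visible at about (367,208) and the jar still stands. Retracting and laying the knife down.

>>> carry_out:
  steps: [0, 0.9, 0, 0, 0, 0, 0.9, 0, 0, 0, 0, 0.9, 0, 0, 0, 0, 0.88, -0.36, 0, 0, 0, 0.88, -0.36, 0, 0, 0, 0.88, -0.36, 0, 0, 0, 0.88, -0.36, 0, 0, 0, 0.88, -0.36, 0, 0, 0, 0, 0, 0.9, 0, 0, 0, 0, 0.9, 0, 0, 0, 0, 0.9, 0, 0, 0, 0, 0.7, 0, 0, 0, 0, 0.25, 0, 0, 0, 0, 0, 0, 0, 0, 0, 0, 0]

```text
time: 10.13
tcp_pos: [0.4615, -0.0388, -0.0028]
orientation: [3.141, -0.001, -2.493]
force: [-0.2, 0.6, -0.3]
opening: 0.014
gripper_force: 50.5
```

>>> carry_out:
  steps: [0, 0, 0, 0.1, 0, 0, 0, 0, 0.1, 0, 0, 0, 0, 0.07, 0, 0, 0, 0, 0, 0, 0, 0, 0, 0, 0]

```text
time: 10.55
tcp_pos: [0.4619, -0.0389, -0.0107]
orientation: [-3.141, 0.0, -2.493]
force: [-0.4, -0.5, -0.4]
opening: 0.0143
gripper_force: 50.5
```

>>> carry_out:
  steps: [0.4, 0, 0, 0, 0, 0.4, 0, 0, 0, 0, 0.5, 0, 0, 0, 0, 0.5, 0, 0, 0, 0, 0.5, 0, 0, -0.5, 0, 0.8, 0, 0, -0.9, 0, 1, 0, 0, -0.9, 0, 1, 0, 0, -0.9, 0, 1, 0, 0, -0.9, 0, 1, 0, 0, -0.9, 0, 1, 0.76, -0.86, 0, 0, 1, 0.76, -0.86, 0, 0, 1, 0.76, -0.86, 0, 0, 1, 0.76, -0.86, 0, 0, 1, 0.76, -0.86, 0, 0, 1, 0.76, -0.86, 0, 0, 1, 0.76, -0.86, 0, 0, 1, 0.76, -0.86, 0, 0, 1, 0, 0, 0, 0, 1, 0, 0, 0, 0]

```text
time: 12.22
tcp_pos: [0.4397, -0.3161, 0.1386]
orientation: [3.141, -0.001, -2.499]
force: [0.2, 0.4, 0.3]
opening: 0.0854
gripper_force: 0.0
```

Run:
```python
from h import *
m=camera_model("wrist"); f=grab_frame("wrist"); np.save("pics/w5.npy",f); cv2.imwrite("pics/w5.png",f[:,:,::-1])
s=observe();print(s["tcp_pos"],s["orientation"],s["joint_pos"].round(2))
p=proj(m,[.44,-.32,.02])[0];print("expected px",p)
h=cv2.cvtColor(f,cv2.COLOR_RGB2HSV)
# white pointer near expected, inside radius 70 px
M=((h[...,1]<50)&(h[...,2]>170)).astype(np.uint8); Y,X=np.mgrid[:480,:640]; M[(X-p[0])**2+(Y-p[1])**2>80**2]=0; M[350:]=0
n,l,st,c=cv2.connectedComponentsWithStats(M)
for i in range(1,n):
    if st[i,4]>15:
        q=np.argwhere(l==i)[:,::-1].astype(np.float32); w=ray(m,q,.046)[:,:2]; ce=w.mean(0); e=np.linalg.svd(w-ce)[2][0]; pr=(w-ce)@e
        print("line",st[i],c[i],ce.round(4),"ang",np.arctan2(e[1],e[0]).round(3),"len",np.ptp(pr).round(4), "ends",(ce+pr.min()*e).round(4),(ce+pr.max()*e).round(4))
D=(h[...,2]<60).astype(np.uint8); D[(X-p[0])**2+(Y-p[1])**2>90**2]=0; D[350:]=0
b,st,c=blob(f,D,(0,0,640,350)); print("dark",st,c,ray(m,c,.02).round(4))
# side view check of knife: height
g=grab_frame("side"); hh=cv2.cvtColor(g,cv2.COLOR_RGB2HSV); o=((hh[...,0]<18)&(hh[...,1]>150)&(hh[...,2]>110)).astype(np.uint8)
print("knife side",blob(g,o,(230,230,360,290))[1:], proj(camera_model("side"),[[.4619,-.0389,.01]]))
```

```text
[ 0.44047974 -0.31375516  0.13887622] [ 3.14082605e+00  7.30011965e-05 -2.49482467e+00] [ 0.9   0.74 -0.62  1.88  0.63  0.73  2.14]
expected px [313.37776635 227.23438467]
line [296 245  11  28 142] [301.07042254 258.71126761] [ 0.4579 -0.317 ] ang 0.399 len 0.0201 ends [ 0.4487 -0.3209] [ 0.4672 -0.3131]
dark [ 283  202   52   70 1638] [312.26923077 232.50732601] [[ 0.4437 -0.3183  0.02  ]]
knife side (array([260, 249,  35,  15, 181], dtype=int32), array([277.23756906, 255.96132597])) [[273.86912468 258.79141205]]
```

Run:
```python
from h import *
f=np.load("pics/w5.npy"); m=camera_model("wrist"); h=cv2.cvtColor(f,cv2.COLOR_RGB2HSV)
for r in (205,220,235,250,265,275): print(r,[tuple(int(k) for k in h[r,c,1:]) for c in range(262,364,4)])
D=((h[...,1]<75)).astype(np.uint8); D[300:]=0
D=cv2.morphologyEx(D,cv2.MORPH_OPEN,np.ones((3,3)))
b,st,c=blob(f,D,(240,170,400,300)); print(st,c)
(cx,cy),r=cv2.minEnclosingCircle(np.argwhere(b)[:,::-1]); print(cx,cy,r)
for y in range(st[1],st[1]+st[3],4): x=np.where(b[y])[0]; print(y,x.min(),x.max(),end='; ')
```

```text
205 [(141, 146), (141, 152), (132, 181), (142, 167), (145, 153), (139, 156), (138, 155), (115, 188), (123, 81), (18, 14), (14, 18), (27, 28), (34, 15), (18, 14), (124, 33), (143, 66), (139, 77), (139, 99), (146, 145), (147, 137), (150, 134), (148, 129), (151, 120), (148, 119), (146, 122), (145, 139)]
220 [(132, 155), (136, 148), (144, 158), (144, 167), (146, 159), (35, 65), (32, 72), (35, 72), (36, 71), (35, 51), (28, 55), (34, 68), (36, 64), (31, 57), (23, 45), (14, 18), (32, 56), (30, 42), (140, 82), (149, 115), (146, 138), (148, 133), (153, 127), (148, 126), (141, 139), (142, 135)]
235 [(143, 137), (151, 125), (132, 155), (143, 144), (59, 74), (36, 70), (33, 70), (34, 68), (30, 59), (30, 51), (31, 65), (33, 62), (35, 58), (34, 52), (12, 21), (34, 53), (30, 59), (31, 58), (100, 64), (137, 162), (128, 177), (134, 158), (148, 129), (145, 134), (127, 173), (120, 193)]
250 [(144, 133), (131, 166), (140, 151), (135, 164), (123, 199), (115, 115), (35, 66), (30, 60), (23, 45), (32, 64), (3, 251), (15, 155), (28, 46), (23, 22), (34, 38), (35, 58), (36, 57), (136, 114), (149, 118), (153, 11
[... 317 characters left out ...]
33), (141, 132), (147, 127), (148, 126), (146, 126), (147, 127)]
275 [(136, 154), (133, 148), (130, 165), (123, 184), (133, 161), (131, 162), (130, 167), (116, 208), (117, 207), (130, 167), (123, 184), (122, 188), (132, 166), (136, 157), (139, 145), (135, 155), (108, 221), (151, 127), (146, 143), (136, 165), (142, 149), (143, 150), (143, 144), (136, 158), (136, 158), (128, 177)]
[ 278  204   56   69 2786] [305.30258435 234.96913137]
304.0 238.0 34.92859649658203
204 299 312; 208 291 321; 212 287 326; 216 284 329; 220 281 331; 224 280 332; 228 278 333; 232 278 333; 236 278 333; 240 279 333; 244 280 331; 248 282 329; 252 285 326; 256 290 322; 260 290 312; 264 289 310; 268 291 309; 272 296 300;
```

Run:
```python
from h import *
m=camera_model("wrist")
for z in (0,.01,.019): print(z,ray(m,[305.7,232],z).round(4))
for a in (.36,.399,.44): pass
l=np.array([[.4487,-.3209],[.4672,-.3131]])
c=ray(m,[305.7,232],.01)[0,:2]; e=np.array([np.cos(.399),np.sin(.399)])
print("line ends in knob frame",[( (q-c)@e, (q-c)@[-e[1],e[0]]) for q in l])
print(observe()["tcp_pos"], "tcp px z0", proj(m,[observe()["tcp_pos"]]))
plan([c[0],c[1],.012],np.pi+.399)
```

```text
0 [[ 0.4521 -0.3159  0.    ]]
0.01 [[ 0.45   -0.3172  0.01  ]]
0.019 [[ 0.4481 -0.3184  0.019 ]]
line ends in knob frame [(np.float64(-0.0026083896085567415), np.float64(-0.0028814655459543773)), (np.float64(0.0174687117755354), np.float64(-0.0028813520273472193))]
[ 0.44101725 -0.31248103  0.13909149] tcp px z0 [[318.81922787 291.9693142 ]]
spin 0.0398 shift [-0.214 -0.262  4.236]
```

The pointer runs at 0.40 rad and the knob centre is about (0.4484,-0.3197). Before choosing which way round to grasp, I need the shaft's orientation, so I'll look into the recess first.

>>> carry_out:
  steps: [1, 0, 0, -0.8, 0, 1, 0, 0, -0.8, 0, 1, -0.9, 0.48, -0.8, 0, 1, -0.9, 0.48, 0, 0, 1, -0.9, 0.48, 0, 0, 1, -0.9, 0.48, 0, 0, 1, -0.9, 0.48, 0, 0, 1, -0.9, 0.48, 0, 0, 1, -0.9, 0.48, 0, 0, 1, -0.9, 0.48, 0, 0, 1, -0.9, 0.48, 0, 0, 1, -0.9, 0.48, 0, 0, 1, -0.9, 0.48, 0, 0, 1, -0.9, 0.48, 0, 0, 1, -0.9, 0.48, 0, 0, 1, -0.9, 0.48, 0, 0, 1, -0.9, 0.48, 0, 0, 1, -0.9, 0.48, 0, 0, 1, -0.9, 0.48, 0, 0, 1, -0.9, 0.48, 0, 0]

```text
time: 13.98
tcp_pos: [0.6707, 0.1904, 0.2112]
orientation: [3.141, -0.001, -2.489]
force: [0.8, -0.0, -0.3]
opening: 0.0854
gripper_force: 0.0
```

>>> carry_out:
  steps: [1, 0, 0, 0, 0, 1, 0, 0, 0, 0]

```text
time: 14.15
tcp_pos: [0.6701, 0.1916, 0.2109]
orientation: [3.139, 0.0, -2.486]
force: [-0.2, -0.5, -1.0]
opening: 0.0854
gripper_force: 0.0
```

Run:
```python
from h import *
m=camera_model("wrist"); f=grab_frame("wrist"); np.save("pics/w6.npy",f); np.save("pics/w6m.npy",m,allow_pickle=True)
s=observe();print(s["tcp_pos"],s["orientation"],s["joint_pos"].round(2))
p=proj(m,[.679,.193,.045])[0];print(p)
x,y=(p-[80,60]).astype(int);x=max(x,0);y=max(y,0);print(x,y)
cv2.imwrite("pics/c6.png",cv2.resize(f[y:y+120,x:x+160],(800,600),interpolation=cv2.INTER_CUBIC)[:,:,::-1])
```

```text
[0.67039238 0.18885632 0.2108267 ] [ 3.14095680e+00 -1.04106605e-03 -2.48884602e+00] [-0.06  0.84 -0.61  1.3   0.49  1.15  1.51]
[312.11240748 225.80994759]
232 165
```

View pics/c6.png

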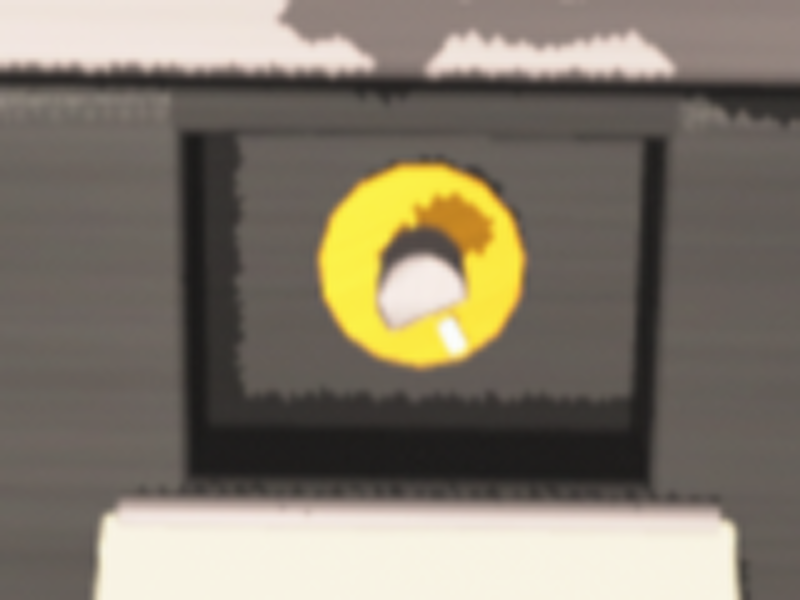

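The crop shows the brass collar centred at (316,218), the shaft's D top at about (316,223) with its flat edge from (310,231) to (325,225), and the white mark at (323,232). The flat therefore faces down-right in the picture. Measuring it precisely.

Run:
```python
from h import *
f=np.load("pics/w6.npy"); m=np.load("pics/w6m.npy",allow_pickle=True).item(); h=cv2.cvtColor(f,cv2.COLOR_RGB2HSV)
M=((h[...,1]<60)&(h[...,2]>150)).astype(np.uint8); M[:200]=0;M[245:]=0;M[:,:295]=0;M[:,340:]=0
n,l,s,c=cv2.connectedComponentsWithStats(M,connectivity=4)
for i in range(1,n):
    if s[i,4]<5: continue
    print(s[i],c[i],ray(m,c[i],.049).round(4),ray(m,c[i],.02).round(4))
Dl=(l==(1+s[1:,4].argmax())).astype(np.uint8)
k=max(cv2.findContours(cv2.resize(Dl*255,None,fx=8,fy=8,interpolation=cv2.INTER_CUBIC)[:, :]//128,0,1)[0],key=len).reshape(-1,2)/8-.44
w=ray(m,k,.049)[:,:2]; ce=w.mean(0)
Y=((h[...,0]>18)&(h[...,0]<35)&(h[...,1]>120)&(h[...,2]>120)).astype(np.uint8)
b,st,cc=blob(f,Y,(280,180,360,260)); (cx,cy),r=cv2.minEnclosingCircle(np.argwhere(b)[:,::-1]); print("collar",cx,cy,r,ray(m,[cx,cy],.02).round(4),ray(m,[cx,cy],.025).round(4))
# flat edge by long straight run: min area rect of flat-side points
flat=ray(m,[[232+390/5,165+328/5],[232+467/5,165+298/5]],.049)[:,:2]; d=flat[1]-flat[0]
nrm=np.array([d[1],-d[0]]); mid=flat.mean(0); nrm/=np.linalg.norm(nrm)
if nrm@(mid-ce)<0: nrm=-nrm
pr=w@nrm; tr=w@np.array([-nrm[1],nrm[0]])
print("flat dir",np.arctan2(nrm[1],nrm[0]).round(3),"len",np.linalg.norm(d).round(4),"extent along n",np.ptp(pr).round(4),"across",np.ptp(tr).round(4))
sel=w[pr>pr.max()-.0012]; q=np.linalg.svd(sel-sel.mean(0))[2][1]; print("flat fit dir",np.arctan2(*(q*np.sign(q@nrm))[::-1]).round(3))
arc=w[pr<pr.max()-.0025]; A=np.c_[2*arc,np.ones(len(arc))]; x=np.linalg.lstsq(A,(arc**2).sum(1),rcond=None)[0]; print("shaft circle",x[:2].round(4),"r",np.sqrt(x[2]+x[:2]@x[:2]).round(4))
C=ray(m,[cx,cy],.02)[0,:2]
for i in range(1,n):
    if 5<=s[i,4]<60: g=ray(m,c[i],.02)[0,:2]-C; print("mark dir",np.arctan2(g[1],g[0]).round(3))
```

```text
[308 216  17  14 172] [315.40116279 222.12790698] [[0.674  0.1927 0.049 ]] [[0.6791 0.1967 0.02  ]]
[320 229   5   6  22] [322.  231.5] [[0.6771 0.2022 0.049 ]] [[0.6824 0.207  0.02  ]]
collar 315.68414306640625 217.47166442871094 20.738574981689453 [[0.6755 0.1942 0.02  ]] [[0.6746 0.1935 0.025 ]]
flat dir 1.036 len 0.0142 extent along n 0.011 across 0.015
flat fit dir 1.034
shaft circle [0.6748 0.1941] r 0.0073
mark dir 1.071
```

```bash
cat >> h.py <<'E'
def meas(fn,n=6):
    "average n looks: fn(frame,model)->xy ; returns mean point, its spread, mean tcp, mean yaw"
    a=[];t=[];y=[]
    for _ in range(n):
        s=observe(); m=camera_model("wrist"); f=grab_frame("wrist"); a.append(fn(f,m)); t.append(s["tcp_pos"]); y.append(s["orientation"][2]%(2*np.pi))
    return np.mean(a,0),np.std(a,0),np.mean(t,0),np.std(t,0),np.mean(y)
E
python3 - <<'E'
from h import *
def shaft(f,m):
    h=cv2.cvtColor(f,cv2.COLOR_RGB2HSV)
    Y=((h[...,0]>18)&(h[...,0]<35)&(h[...,1]>120)&(h[...,2]>120)).astype(np.uint8)
    b,st,cc=blob(f,Y,(280,180,360,260)); (cx,cy),r=cv2.minEnclosingCircle(np.argwhere(b)[:,::-1])
    M=((h[...,1]<60)&(h[...,2]>150)).astype(np.uint8)
    b,st,c=blob(f,M,(295,200,340,245)); k=max(cv2.findContours(cv2.resize(b*255,None,fx=8,fy=8,interpolation=cv2.INTER_CUBIC)//128,0,1)[0],key=len).reshape(-1,2)/8-.44
    w=ray(m,k,.049)[:,:2]; n=np.array([np.cos(1.036),np.sin(1.036)]); pr=w@n
    arc=w[pr<pr.max()-.0025]; x=np.linalg.lstsq(np.c_[2*arc,np.ones(len(arc))],(arc**2).sum(1),rcond=None)[0]
    return np.r_[x[:2],ray(m,[cx,cy],.022)[0,:2]]
for q in meas(shaft): print(np.round(q,4))
E
```

```text
[0.6749 0.194  0.675  0.1939]
[0.0001 0.0001 0.0001 0.0001]
[0.6712 0.1863 0.2111]
[0.0005 0.0013 0.0002]
3.7908
```

>>> carry_out:
  steps: [1, 0, 0, 0, 0.0133, 1, 0, 0, 0, 0.0133, 1, 0, 0, 0, 0.0133, 1, 0.915, -0.827, 0, 0, 1, 0.915, -0.827, 0, 0, 1, 0.915, -0.827, 0, 0, 1, 0.915, -0.827, 0, 0, 1, 0.915, -0.827, 0, 0, 1, 0.915, -0.827, 0, 0, 1, 0.915, -0.827, 0, 0, 1, 0.915, -0.827, 0, 0, 1, 0.915, -0.827, 0, 0, 1, 0.915, -0.827, 0, 0, 1, 0.915, -0.827, 0.47, 0, 1, 0.915, -0.827, 0.47, 0, 1, 0.915, -0.827, 0.47, 0, 1, 0.915, -0.827, 0.47, 0, 1, 0.915, -0.827, 0.47, 0, 1, 0, 0, 0, 0, 1, 0, 0, 0, 0]

```text
time: 16.17
tcp_pos: [0.4337, -0.3189, 0.1398]
orientation: [3.141, -0.002, -2.75]
force: [-0.4, 0.2, 0.6]
opening: 0.0853
gripper_force: 0.0
```

>>> carry_out:
  steps: [1, 0, 0, 0, 0, 1, 0, 0, 0, 0, 1, 0, 0, 0, 0]

```text
time: 16.42
tcp_pos: [0.4378, -0.3145, 0.1414]
orientation: [-3.141, 0.002, -2.741]
force: [-0.0, -0.5, -0.6]
opening: 0.0854
gripper_force: 0.0
```

Run:
```python
from h import *
def knob(f,m,v=False):
    h=cv2.cvtColor(f,cv2.COLOR_RGB2HSV); Y,X=np.mgrid[:480,:640]; p=proj(m,[.447,-.319,.02])[0]
    near=(X-p[0])**2+(Y-p[1])**2<75**2; near[320:]=0
    M=((h[...,1]<50)&(h[...,2]>170)&near).astype(np.uint8); b,st,c=blob(f,M,(0,0,640,480))
    w=ray(m,np.argwhere(b)[:,::-1],.046)[:,:2]; ce=w.mean(0); e=np.linalg.svd(w-ce)[2][0]; e*=np.sign(e[0]); pr=(w-ce)@e
    D=cv2.morphologyEx(((h[...,1]<75)&near).astype(np.uint8),cv2.MORPH_OPEN,np.ones((3,3)))
    b,st,c=blob(f,D,(0,0,640,480)); rows=[(y,*np.where(b[y])[0][[0,-1]]) for y in range(st[1],st[1]+st[3])]
    r=max(rows,key=lambda q:q[2]-q[1]); wid=r[2]-r[1]; rr=[q for q in rows if q[2]-q[1]>=wid-1]
    cx=np.mean([(q[1]+q[2])/2 for q in rr])
    near_edge=ray(m,[cx,st[1]-.5],0)[0,:2]
    if v: print("px",p,st,"widest",r,[q[0] for q in rr][::len(rr)-1 or 1]); print("line outer",(ce+pr.max()*e).round(4),"len",np.ptp(pr).round(4),"tcp cam",(-P(m)[1].T@P(m)[2]).round(4))
    cr=np.mean([q[0] for q in rr])
    return np.r_[ce,np.arctan2(e[1],e[0]),ray(m,[cx,cr],.015)[0,:2],near_edge]
f=grab_frame("wrist");knob(f,camera_model("wrist"),True)
for q in meas(knob,5): print(np.round(q,4))
print(observe()["joint_pos"].round(2))
```

```text
px [307.68169527 237.47375574] [ 277  206   56   71 2735] widest (234, np.int64(277), np.int64(332)) [230, 240]
line outer [ 0.4668 -0.3134] len 0.0198 tcp cam [ 0.3747 -0.3423  0.3059]
[ 0.458  -0.3169  0.3981  0.4483 -0.3209  0.4294 -0.3292]
[0.0001 0.0001 0.0136 0.0003 0.0001 0.0002 0.0001]
[ 0.4372 -0.3151  0.1411]
[0.0003 0.0003 0.0002]
3.5413
[ 0.88  0.72 -0.56  1.88  0.58  0.7   1.94]
```

Knob centre (0.4485,-0.3209) from three agreeing measures, pointer at 0.398 rad; shaft at (0.6749,0.1940), flat facing 1.036 rad. Grasping the bar.

>>> carry_out:
  steps: [0.6, -0.27, -0.325, 0, 0, 0.6, 0, 0, 0.9, 0, 0.6, 0, 0, 0.9, 0, 0.6, 0, 0, 0.9, 0, 0.6, 0, 0, 0.9, 0, 0.6, 0, 0, 0.5, 0, 0.6, 0, 0, 0.4, 0, 0.6, 0, 0, 0, 0, 0.6, 0, 0, 0, 0]
  newtons: 60

```text
time: 17.47
tcp_pos: [0.4476, -0.3215, 0.0054]
orientation: [3.141, -0.001, -2.743]
force: [1.1, -0.5, -0.2]
opening: 0.0509
gripper_force: 0.0
```

>>> carry_out:
  steps: [0, 0, 0, 0, 0, 0, 0, 0, 0, 0, 0, 0, 0, 0, 0, 0, 0, 0, 0, 0, 0, 0, 0, 0, 0, 0, 0, 0, 0, 0]

```text
time: 17.97
tcp_pos: [0.4484, -0.3223, 0.0068]
orientation: [-3.14, 0.001, -2.744]
force: [-1.0, 0.4, 6.3]
opening: 0.0144
gripper_force: 60.0
```

```bash
cat >> h.py <<'E'
def campos():
    m=camera_model("wrist"); K,R,t=P(m); return -R.T@t, np.arctan2(*(-(R.T[:,1]))[[1,0]])
E
python3 - <<'E'
from h import *
c,y=campos(); s=observe(); print("cam",c.round(4),"imgup yaw",round(y,4),s["tcp_pos"],s["orientation"],s["opening"])
E
```

```text
cam [ 0.3854 -0.3495  0.1714] imgup yaw -2.7435 [ 0.44839805 -0.32226248  0.00681434] [-3.13993395e+00  1.15723547e-03 -2.74388944e+00] 0.01444080693573206
```

>>> carry_out:
  steps: [0, 0, 0, -0.3, 0, 0, 0, 0, -0.9, -0.017, 0, 0, 0, -0.9, -0.017, 0, 0, 0, -0.9, -0.017, 0, 0, 0, -0.9, -0.017, 0, 0, 0, 0, -0.017, 0, 0, 0, 0, -0.0172, 0, -0.9, 0.11, 0, 0, 0, -0.9, 0.11, 0, 0, 0, -0.9, 0.11, 0, 0, 0, -0.9, 0.11, 0, 0, 0, -0.9, 0.11, 0, 0, 0, -0.9, 0.11, 0, 0, 0, -0.9, 0.11, 0, 0, 0, -0.9, 0.11, 0, 0, 0, -0.9, 0.11, 0, 0, 0, -0.9, 0.11, 0, 0]

```text
time: 19.38
tcp_pos: [0.556, -0.0712, 0.1233]
orientation: [-3.141, -0.0, -2.102]
force: [-0.9, -0.2, 0.4]
opening: 0.0149
gripper_force: 59.3
```

>>> carry_out:
  steps: [0, -0.9, 0.11, 0, 0, 0, -0.9, 0.11, 0, 0, 0, -0.9, 0.11, 0, 0, 0, -0.9, 0.11, 0, 0, 0, -0.9, 0.11, 0, 0, 0, -0.9, 0.11, 0, 0, 0, -0.9, 0.11, 0, 0, 0, -0.9, 0.11, 0, 0, 0, -0.9, 0.11, 0, 0, 0, -0.9, 0.11, 0, 0, 0, 0, 0, 0, 0, 0, 0, 0, 0, 0, 0, 0, 0, 0, 0, 0, 0, 0, 0, 0]

```text
time: 20.55
tcp_pos: [0.6639, 0.175, 0.1227]
orientation: [-3.141, -0.002, -2.103]
force: [0.3, 0.6, -0.3]
opening: 0.0144
gripper_force: 59.3
```

```bash
cat >> h.py <<'E'
def togo(S=(.6749,.1940),f=1.04):
    c,y=campos(); fw=np.array([np.cos(y+np.pi),np.sin(y+np.pi)]); lat=np.array([np.sin(y),-np.cos(y)])
    k=c[:2]+.0692*fw; D=np.array(S)-k; s=observe()
    print("knob est",k.round(4),"fwd",round((y+np.pi)%(2*np.pi),4),"x,y units",round(-D@fw/.03,3),round(D@lat/.03,3),"spin",round((y+np.pi-f)/2/np.pi%1,4),"camz",c[2].round(4),s["tcp_pos"],s["force"].round(1),s["opening"].round(4))
E
python3 - <<'E'
from h import *
togo()
print(observe()["joint_pos"].round(2))
E
```

```text
Traceback (most recent call last):
  File "h.py", line 33, in togo
    print("knob est",k.round(4),"fwd",round((y+np.pi)%(2*np.pi),4),"x,y units",round(-D@fw/.03,3),round(D@lat/.03,3),"spin",round((y+np.pi-f)/2/np.pi%1,4),"camz",c[2].round(4),s["tcp_pos"],s["force"].round(1),s["opening"].round(4))
                                                                                                                                                                                                                 ^^^^^^^^^^^^^^^^^^
AttributeError: 'float' object has no attribute 'round'
```

```bash
sed -i 's/s\["opening"\].round(4)/s["opening"]/' h.py
python3 - <<'E'
from h import *
togo()
E
```

```text
knob est [0.665  0.1747] fwd 1.0384 x,y units -0.72 0.043 spin 0.9997 camz 0.2875 [0.66393815 0.17498538 0.12269133] [ 0.3  0.6 -0.3] 0.01444438437657694
```

>>> carry_out:
  steps: [0, -0.36, 0.02, 0, 0, 0, -0.36, 0.02, 0, 0, 0, 0, 0, 0.65, 0, 0, 0, 0, 0.65, 0, 0, 0, 0, 0.6, 0, 0, 0, 0, 0, 0, 0, 0, 0, 0, 0, 0, 0, 0, 0, 0]

```text
time: 21.22
tcp_pos: [0.6747, 0.196, 0.0669]
orientation: [-3.141, 0.001, -2.103]
force: [0.3, -0.3, -0.4]
opening: 0.0149
gripper_force: 59.3
```

Run:
```python
from h import *
togo()
```

```text
knob est [0.6755 0.1953] fwd 1.039 x,y units 0.049 -0.005 spin 0.9998 camz 0.2315 [0.674735   0.19603932 0.06690556] [ 0.3 -0.3 -0.4] 0.014889192027113352
```

>>> carry_out:
  steps: [0, 0.049, 0, 0.1, 0, 0, 0, 0, 0.1, 0, 0, 0, 0, 0.1, 0, 0, 0, 0, 0.05, 0, 0, 0, 0, 0.05, 0, 0, 0, 0, 0, 0, 0, 0, 0, 0, 0]

```text
time: 21.8
tcp_pos: [0.6732, 0.1953, 0.0536]
orientation: [3.141, -0.0, -2.101]
force: [0.2, 0.3, -0.6]
opening: 0.0145
gripper_force: 59.3
```

>>> carry_out:
  steps: [0, 0, 0, 0.05, 0, 0, 0, 0, 0.05, 0, 0, 0, 0, 0, 0, 0, 0, 0, 0, 0]

```text
time: 22.13
tcp_pos: [0.6736, 0.1951, 0.0507]
orientation: [-3.141, 0.0, -2.102]
force: [0.6, -0.6, -0.8]
opening: 0.0147
gripper_force: 59.3
```

Run:
```python
from h import *
togo()
```

```text
knob est [0.6745 0.1945] fwd 1.0399 x,y units 0.009 -0.019 spin 1.0 camz 0.2153 [0.67364931 0.1951246  0.05066257] [ 0.6 -0.6 -0.8] 0.014653436971075465
```

No resistance 5 mm below the shaft top, so the knob is engaged. Continuing down.

>>> carry_out:
  steps: [0, 0, 0, 0.09, 0, 0, 0, 0, 0.09, 0, 0, 0, 0, 0.09, 0, 0, 0, 0, 0.06, 0, 0, 0, 0, 0, 0, 0, 0, 0, 0, 0]

```text
time: 22.63
tcp_pos: [0.6736, 0.195, 0.0406]
orientation: [-3.141, 0.0, -2.102]
force: [2.3, -0.8, -0.5]
opening: 0.0147
gripper_force: 59.3
```

>>> carry_out:
  steps: [0, 0, 0, 0.06, 0, 0, 0, 0, 0.04, 0, 0, 0, 0, 0, 0, 0, 0, 0, 0, 0]

```text
time: 22.97
tcp_pos: [0.6738, 0.1953, 0.0384]
orientation: [-3.141, 0.001, -2.102]
force: [2.2, -1.0, 4.6]
opening: 0.0146
gripper_force: 59.8
```

Run:
```python
from h import *
togo()
```

```text
knob est [0.6746 0.1946] fwd 1.0399 x,y units 0.012 -0.02 spin 1.0 camz 0.203 [0.67375435 0.19527612 0.03844239] [ 2.2 -1.   4.6] 0.014568656204338977
```

Bore end on the shaft and spring engaging (4.6 N). Pressing in.

>>> carry_out:
  steps: [0, 0, 0, 0.05, 0, 0, 0, 0, 0.05, 0, 0, 0, 0, 0.05, 0, 0, 0, 0, 0.04, 0, 0, 0, 0, 0, 0, 0, 0, 0, 0, 0]

```text
time: 23.47
tcp_pos: [0.6738, 0.1953, 0.0331]
orientation: [-3.141, 0.001, -2.102]
force: [0.9, -2.5, 9.1]
opening: 0.0146
gripper_force: 60.4
```

Run:
```python
from h import *
togo()
```

```text
knob est [0.6746 0.1947] fwd 1.0399 x,y units 0.014 -0.02 spin 1.0 camz 0.1977 [0.67378974 0.19528992 0.03312425] [ 0.9 -2.5  9.1] 0.014649690848424947
```

>>> carry_out:
  steps: [0, 0, 0, 0.03, 0, 0, 0, 0, 0, 0, 0, 0, 0, 0, 0, 0, 0, 0, 0, 0]

```text
time: 23.8
tcp_pos: [0.6738, 0.1953, 0.0327]
orientation: [-3.14, 0.001, -2.102]
force: [0.3, -2.9, 10.8]
opening: 0.0143
gripper_force: 60.8
```

Run:
```python
from h import *
togo()
u=np.array([np.cos(.647),np.sin(.647),0]);v=np.array([-u[1],u[0],0]);H=.696*u-.256*v+[0,0,.051]
for n in ("side","scene"):
    m=camera_model(n); f=grab_frame(n); h=cv2.cvtColor(f,cv2.COLOR_RGB2HSV)
    if n=="side": np.save("pics/sideE.npy",f)
    o=((h[...,0]<18)&(h[...,1]>150)&(h[...,2]>100)).astype(np.uint8)
    q=proj(m,[.456,-.044,.01])[0].astype(int); b,s,c=blob(f,o,(q[0]-40,q[1]-30,q[0]+40,q[1]+30)); print(n,"knife handle",c,ray(m,c,.012).round(4),"expect ~.456,-.044")
    w=((h[...,1]<70)&(h[...,2]>150)).astype(np.uint8); p=proj(m,H+.094*(-u*np.cos(2.4)+[0,0,np.sin(2.4)]))[0]; print("cover top mid",p.round(),"pix just below top",f[int(p[1])+6,int(p[0])])
cv2.imwrite("pics/end.png",np.load("pics/sideE.npy")[:,:,::-1])
```

```text
knob est [0.6746 0.1947] fwd 1.0399 x,y units 0.015 -0.021 spin 1.0 camz 0.1973 [0.67383015 0.19528058 0.0326818 ] [ 0.3 -2.9 10.8] 0.01431307294138173
side knife handle [276.94350282 255.97740113] [[ 0.4673 -0.0285  0.012 ]] expect ~.456,-.044
cover top mid [402. 176.] pix just below top [244 239 220]
scene knife handle [279.26404494 299.62359551] [[ 0.4679 -0.0346  0.012 ]] expect ~.456,-.044
cover top mid [287. 166.] pix just below top [51 47 42]
```

```bash
python3 -c "from station import *; print(job_done())"
```

```text
the job is handed in; nothing more can be done
None
```

I handed the job in at about 24 s. The knife opened the cover and lies flat on the worktop. The knob is fully on the shaft with the flats aligned, still gripped at about 60 N and pressed in about 7 mm to the stop, with 10.8 N at the wrist. The verdict was not shown.

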